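# Slant the rolling pin out of its lidded box

## Robot

A 6-joint arm with a two-finger parallel gripper is mounted at the origin on the work surface. World frame = base frame: x ahead of the robot, y to its left, z up, the work surface at z = 0. Lengths are in mm, angles in rad, forces in N, time in s.
With the tool pointing down it reaches from about 325 to 900 mm from the base axis. Payload 6.1 kg.
Tool frame: the origin (TCP) lies at the very end of the fingers, on their centre line; the grasp point (between the pads) lies manip.grip_depth behind it (manip.grip_depth is the distance from the TCP to the grasp point, in mm); z points along the fingers, y is the direction in which the jaws open and shut (so a half turn about z gives the same grasp; the last joint's range is limited). The gripper opens to 87 mm and grips with 3 to 60 N. Pads are 19 mm wide; open, the fingers measure 117 mm over their backs; the gripper's body (75 mm by 190 mm) begins 51 mm behind the grasp point.
Start: joints at [-1.35, 0.22, 1.526, -0, 1.395, -0.126], TCP at [212.424, -587.785, 222.538] pointing down, gripper open.
Joint ranges: [-2.98, 2.98], [-0.91, 2.08], [0.09, 2.57], [-1.24, 4.39], [0.2, 2.65], [-2.68, 2.68]. Speed limits (rad/s): [2.57, 2.57, 3.01, 3.14, 3.14, 3.14].

## Interface

Orientations are given as a unit quaternion [x, y, z, w].
In Python, from rig import manip, imaging gives the robot as it stands.
- The arm moves only by the shell command python3 -m creep 'ROWS'. ROWS is JSON, one flat list of numbers, 5 for each row, row after row: the shift along the tool's x, y, z in mm, then the turn about the tool's z in degrees, then the opening, from 0 (shut) to 1 (fully open). A call has 1 to 20 rows; each row is the pose to reach, as a shift and turn from the pose commanded when the call began, along the tool's axes at that moment; what a row does not reach only later rows make up. A row lasts 1/8 s, in which the tool goes at most 62.5 mm and 10.7 degrees, less where a joint would pass 70% of its speed; a pose out of reach is approached as far as the arm can. A call with a gripper value outside its range is refused whole. The fingers move at their own pace and stop on an object; the grip force is fixed at half the most. Time passes only in rows, so rows that repeat a pose let the fingers close. It gives the time, the measured TCP pose, the force and the opening at its end, in the units of the state.
- manip.read_state(): the state, without advancing time (a new reading comes with each control period).
- imaging.get_image(name): name is "side" or "top"; returns the picture (384x512x3 uint8, blue, green, red); there is no depth.
- imaging.camera_model(name): a dict with "vertical_fov" (degrees; the focal length in pixels is half the picture's height over the tangent of half this angle, whatever the lens; pixels are square), "cx", "cy" (the principal point, pixels), "T" (4x4, takes a point from camera to world coordinates). Camera axes: x right, y down, z forward; pixel columns grow to the right and rows downward; lengths in mm; the calibration is good to about 2 mm. A picture is of the moment at which its call begins. camera_model takes no time and is no camera call.
- manip.job_done(): hands the job in, once; it reports no verdict.
The state is a dict: "time": time; "qpos": joint angles; "dq": joint speeds; "joint_torque": joint torques, N m; "tool_pos": TCP position; "ee_rot": TCP orientation; "contact_force": force on the tool from outside, world axes, zero at the start; "moment": the same for the moment, N m; "gripper_width": opening from 0.0 (shut) to 1.0 (fully open).
Only numpy, scipy, OpenCV 4.12 (cv2) and the standard library are available. Lean on these libraries where they do the work, as an engineer would, in place of code of your own. Each camera call takes 0.05 s, during which the arm holds its last target.

## Task

Slide the box's wooden lid back as far as it goes, then take out the rolling pin: it is longer than the opening, so raise its free end and draw it out at a slant, without forcing it against the box. Finish holding the pin in the gripper, level and clear of everything, with its middle above the middle of the pastry board; do not put it down or let go, leave the lid open, and leave the jars, bowl, cup, spatula and cutter where they stand.

Things in the scene. Friction and masses are not known exactly. Their poses are not given: they have to be found in the camera images.
- pin_box: Fixed cream-painted box with dark wooden floor and lid, 186 wide (its x) x 396 long (its y) x 105 high; origin at the centre of its underside, z up. Walls 8 thick, inner floor at z = 8; the end walls are 97 high, the side walls 105. Its +y half has a fixed cover, the rest of its top is the opening, shut at first by the sliding lid.
- opening (a point): Middle of the box's opening, at box y = -82, z = 97: the opening is 215 long (box y = -190 to +25) and 170 wide. At y = +25 the fixed cover begins, underside at z = 97, 8 thick, reaching to the +y end.
- far_cradle (a point): Two dark wooden cradles 14 thick (along y) carry the pin, at box y = -125 and y = +105; this point lies in the groove of the one at +105, at z = 28, where the pin's underside rests. Their cheeks reach z = 40 and span x = -28 to +28. Nothing else is inside the box.
- lid (a joint): Sliding lid of the box: metres slid along the box's +y from fully shut (0) to its stop, fully back (0.225). It runs over the fixed cover, its underside at z = 106, top at z = 114 in the box frame; it is 224 long and fully back it sticks out 57 beyond the box's +y end. About 2 N of friction; stays where it is left.
- lid_knob (a point): Centre of the upper, grippable part of the lid's round brass knob, 28 in diameter; the knob's top is 14 above this point and the lid's surface 22 below it. At lid value 0 it lies at y = -86, z = 136 in the box frame and moves with the lid.
- pin_center (a point): Centre of the pale wooden rolling pin, a straight round rod 30 in diameter and 320 long with a thin dark red band near each end, about 0.16 kg. Its own y axis is its length; it may be rolled any way about that axis. It starts lying in the cradles along the box's y, axis 43 above the box's origin, its centre within 12 of the box's centre lengthwise.
- pin_end_a (a point): Centre of the pin's free end face (its -y end, 160 from the pin's centre), the end that lies under the opening.
- pin_end_b (a point): Centre of the pin's other end face (its +y end, 160 from the pin's centre), the end that lies under the fixed cover.
- board_top (a point): Centre of the top face of the fixed white marble pastry board, 260 x 240 and 18 thick, lying on the counter.
- starter_jar_mid (a point): Half-way up a closed glass jar with cream contents, steel lid and a blank yellow note, 84 diameter, 115 tall. Leave alone.
- sauce_jar_mid (a point): Half-way up a closed glass jar with red contents and white lid, 72 diameter, 105 tall. Leave alone.
- flour_jar_mid (a point): Half-way up a closed glass jar with white contents, white lid and a blank yellow note, 88 diameter, 120 tall. Leave alone.
- bowl: Steel bowl, 150 across, 65 tall, origin under its centre. Leave alone.
- cup: Blue ceramic cup, 72 across, 60 tall, origin under its centre. Leave alone.
- spatula: Spatula lying on the counter, origin under its middle. Leave alone.
- cutter: Steel ring dough cutter, 70 across, 30 tall, origin under its centre. Leave alone.

How it is judged:
By the outcome, as a careful person would: the job done as asked, in the order asked, and still so for the second after the job is handed in, while the arm keeps its last pose, push and grip.
It also fails if it takes over 51 s, if anything falls off the work surface, if the arm or the gripper's body presses on something with over 40 N, if the wrist force passes 120 N, or if a joint passes its speed limit or range.

## Working session

There is one attempt and no reset: what is moved stays moved. The work goes in short steps, Python scripts to look and compute and a shell command to move; the robot and the scene stay as the last step left them, time stands still between calls to the robot, and variables do not carry over. Pictures are saved under pics/ and viewed, and the job is handed in when it is done.

```bash
ls; mkdir -p pics; python3 - <<'E'
from rig import manip, imaging
import cv2,json
print(manip.read_state(), manip.grip_depth)
for n in("side","top"):
    cv2.imwrite(f"pics/{n}0.png",imaging.get_image(n)); m=imaging.camera_model(n); print(n,m)
E
```

```text
pics
{'time': 0.0, 'qpos': array([-1.35012004e+00,  2.21222866e-01,  1.52764913e+00, -2.66545387e-05,
        1.39467908e+00, -1.26111068e-01]), 'dq': array([-0.00215859,  0.00200274, -0.00063224, -0.00037547,  0.00041384,
        0.00072117]), 'joint_torque': array([ 8.62001525e-05, -4.94614148e+01, -3.87370670e+01,  6.98021287e-02,
        5.71704295e-02, -1.47632832e-04]), 'tool_pos': array([ 212.26541333, -587.17688927,  221.4191486 ]), 'ee_rot': array([ 9.85004064e-01,  1.72528357e-01, -5.93867354e-05, -9.77500187e-04]), 'contact_force': array([-0.66383084, -0.20804125, -0.00814186]), 'moment': array([0.04044953, 0.00700078, 0.01276331]), 'gripper_width': 1.0011515233436032} 18.700000000000003
side {'vertical_fov': 52.645259313756924, 'cx': 253.94291698045066, 'cy': 197.45371144332017, 'T': array([[-8.97978913e-01, -3.09964462e-01,  3.12339405e-01,
         1.86648062e+02],
       [-4.39491922e-01,  5.96386895e-01, -6.71691538e-01,
         7.97135163e+02],
       [ 2.19253786e-02, -7.40435483e-01, -6.71769733e-01,
         9.64269844e+02],
       [ 0.00000000e+00,  0.00000000e+00,  0.00000000e+00,
         1.00000000e+00]])}
top {'vertical_fov': 56.36823846515148, 'cx': 259.90398507983963, 'cy': 193.43655255273018, 'T': array([[ 1.60317293e-02, -9.89597311e-01,  1.42969040e-01,
         3.97500958e+02],
       [-9.99817207e-01, -1.43762882e-02,  1.26045656e-02,
        -4.81539255e+01],
       [-1.04180801e-02, -1.43144979e-01, -9.89646896e-01,
         1.43821131e+03],
       [ 0.00000000e+00,  0.00000000e+00,  0.00000000e+00,
         1.00000000e+00]])}
```

View pics/side0.png

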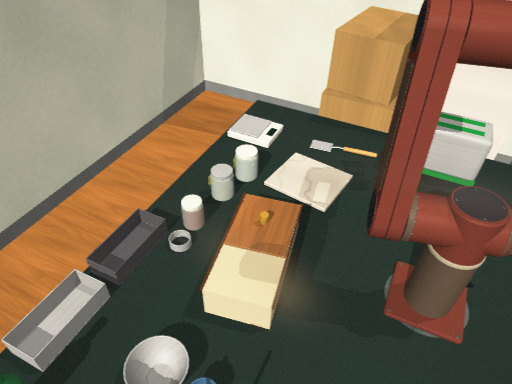

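View pics/top0.png

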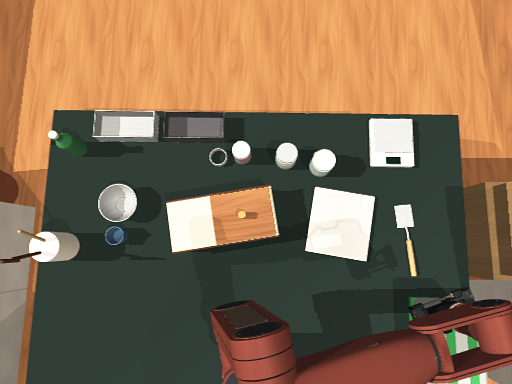

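```bash
cat > h.py <<'E'
import numpy as np, cv2
from rig import imaging
def f(m): return 192/np.tan(np.radians(m['vertical_fov']/2))
def ray(n,u,v):
    m=imaging.camera_model(n); T=m['T']; d=np.array([(u-m['cx'])/f(m),(v-m['cy'])/f(m),1.]); return T[:3,3],T[:3,:3]@d
def onz(n,u,v,z):
    o,d=ray(n,u,v); return o+d*(z-o[2])/d[2]
def proj(n,p):
    m=imaging.camera_model(n); T=m['T']; c=T[:3,:3].T@(np.asarray(p,float)-T[:3,3]); return np.array([m['cx']+f(m)*c[0]/c[2],m['cy']+f(m)*c[1]/c[2]])
def tri(u1,u2):
    o1,d1=ray('side',*u1);o2,d2=ray('top',*u2);d1=d1/np.linalg.norm(d1);d2=d2/np.linalg.norm(d2)
    s=np.linalg.lstsq(np.c_[d1,-d2],o2-o1,rcond=None)[0];a=o1+s[0]*d1;b=o2+s[1]*d2
    return (a+b)/2,np.linalg.norm(a-b)
E
python3 - <<'E'
import cv2,numpy as np
t=cv2.imread('pics/top0.png');s=cv2.imread('pics/side0.png')
cv2.imwrite('pics/topc.png',cv2.resize(t[175:275,150:390],None,fx=3.3,fy=3.3,interpolation=cv2.INTER_CUBIC))
cv2.imwrite('pics/sidec.png',cv2.resize(s[140:340,170:370],None,fx=3,fy=3,interpolation=cv2.INTER_CUBIC))
hsv=cv2.cvtColor(t,cv2.COLOR_BGR2HSV); print(hsv[225,190],hsv[205,250],hsv[214,241],hsv[200,350])
m=((hsv[...,2]>110)).astype(np.uint8);m[:, :155]=0;m[:,385:]=0;m[:180]=0;m[268:]=0
for c in cv2.findContours(m,0,2)[0]:
    if cv2.contourArea(c)>200: print(cv2.contourArea(c),cv2.minAreaRect(c),cv2.approxPolyDP(c,5,True)[:,0].tolist())
E
```

```text
[ 25  23 253] [ 13 149 226] [ 23 132 249] [ 26   7 254]
3954.0 ((340.1069641113281, 223.554931640625), (62.41947937011719, 66.4489974975586), 8.746162414550781) [[315, 187], [305, 250], [365, 261], [374, 197]]
5429.5 ((221.35244750976562, 218.68508911132812), (52.6740837097168, 108.11882019042969), 80.83765411376953) [[271, 187], [167, 201], [172, 252], [277, 236]]
```

View pics/topc.png

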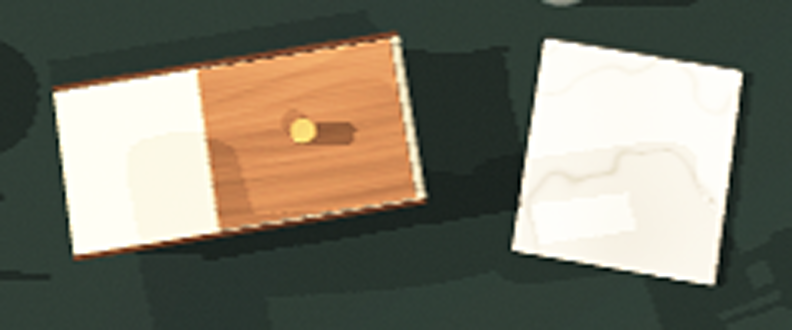

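View pics/sidec.png

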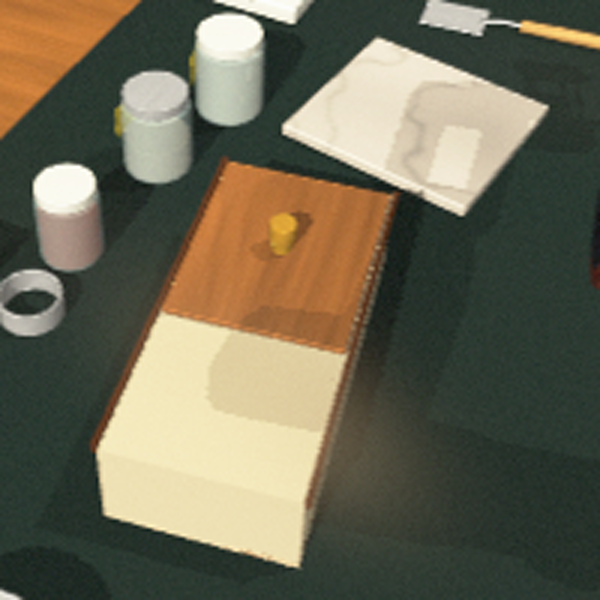

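```bash
python3 - <<'E'
from h import *
c=lambda x,y:(150+(x+.5)/3.3-.5,175+(y+.5)/3.3-.5)
P=[onz('top',*c(*p),z)[:2] for p,z in [((53,90),105),((75,258),105),((427,199),103),((401,36),103)]]
print(np.round(P,1)); P=np.array(P)
ctr=P.mean(0);d=(P[0]+P[1]-P[2]-P[3])/2;w=(P[0]+P[3]-P[1]-P[2])/2
yaw=np.arctan2(-d[0],d[1]);print(ctr,np.linalg.norm(d),np.linalg.norm(w),np.degrees(yaw),np.degrees(np.arctan2(w[1],w[0])))
# knob top tri
k,e=tri((170+283/3-.33,140+219/3-.33),c(303,130));print('knob',k,e, onz('top',*c(303,130),150))
R=np.array([[np.cos(yaw),-np.sin(yaw)],[np.sin(yaw),np.cos(yaw)]])
print('pred knob',ctr+R@[0,-86])
B=[onz('top',*p,18)[:2] for p in [(315,187),(305,250.5),(366,261),(374.5,197)]]
B=np.array(B);print(B,B.mean(0),np.linalg.norm(B[0]-B[1]),np.linalg.norm(B[1]-B[2]))
# overlay check
s=cv2.imread('pics/side0.png');t=cv2.imread('pics/top0.png')
for n,im in(('side',s),('top',t)):
  for z in(0,105):
    q=[proj(n,[*(ctr+R@[x,y]),z]) for x,y in((-93,-198),(93,-198),(93,198),(-93,198))]
    cv2.polylines(im,[np.int32(np.round(q))],True,(255,0,255),1)
cv2.imwrite('pics/ov.png',np.vstack([cv2.resize(s[160:330,170:370],(600,510)),cv2.resize(t[175:275,150:350],(600,300))])[:,:][::1][:810])
E
python3 -c "
import cv2;i=cv2.imread('pics/ov.png');cv2.imwrite('pics/ov2.png',cv2.resize(i,(444,600)))"
```

```text
[[ 552.7  322.2]
 [ 364.5  287.4]
 [ 436.2 -104.5]
 [ 621.1  -73.2]]
[493.62935941 107.98913693] 399.8221594500952 189.4407936209536 10.079070769717346 10.03785751756201
knob [507.28174833  33.2755651  153.47948923] 0.008934378409114423 [507.58336922  33.4974452  150.        ]
pred knob [508.67996925  23.31636006]
[[ 631.94898842 -250.51379002]
 [ 379.8340471  -209.98657573]
 [ 343.35068071 -446.68378263]
 [ 594.95722393 -487.0379169 ]] [ 487.52273504 -348.55551632] 255.3515199446978 239.49238772041716
```

View pics/ov2.png

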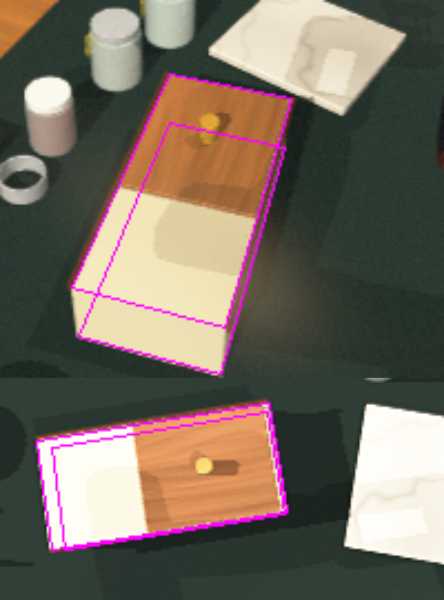

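```bash
cat >> h.py <<'E'
CTR=np.array([493.6,108.0]);YAW=np.radians(10.06)
R=np.array([[np.cos(YAW),-np.sin(YAW)],[np.sin(YAW),np.cos(YAW)]])
def tobox(p): p=np.asarray(p,float); return np.r_[R.T@(p[:2]-CTR),p[2:]]
def toworld(p): p=np.asarray(p,float); return np.r_[CTR+R@p[:2],p[2:]]
E
python3 - <<'E'
from h import *
c=lambda x,y:(150+(x+.5)/3.3-.5,175+(y+.5)/3.3-.5)
for p in((199,70),(209,150),(218,231),(394,40),(410,120),(418,198)): print(tobox(onz('top',*c(*p),114)))
t=cv2.imread('pics/top0.png');s=cv2.imread('pics/side0.png')
for n,im,(a,b,cc,d) in (('top',t,(195,240,225,260)),('side',s,(195,235,250,280))):
    h=cv2.cvtColor(im,cv2.COLOR_BGR2HSV)
    m=((h[...,0]>=19)&(h[...,0]<=30)&(h[...,1]>110)).astype(np.uint8);k=np.zeros_like(m);k[a:b,cc:d]=m[a:b,cc:d]
    ys,xs=np.nonzero(k);print(n,xs.min(),xs.max(),ys.min(),ys.max(),xs.mean(),ys.mean())
for l in(0,):
  for z in(114,136,150): 
    p=toworld([0,-86,z]); print(z,proj('top',p),proj('side',p))
E
```

```text
[ 90.28969763  31.89154795 114.        ]
[ -1.18151494  33.4056309  114.        ]
[-91.79185634  36.14337427 114.        ]
[  88.80514233 -191.55987075  114.        ]
[  -3.90398192 -194.50302606  114.        ]
[ -91.20766824 -188.97367994  114.        ]
top 238 244 211 217 241.1904761904762 214.07142857142858
side 260 275 199 224 263.90588235294115 216.95294117647057
114 [244.81695728 214.64502596] [264.468742   219.69283807]
136 [244.50244309 214.13438382] [264.76002416 214.59971506]
150 [244.29677718 213.80046668] [264.94922568 211.29149103]
```

```bash
cat >> h.py <<'E'
from scipy.spatial.transform import Rotation as Ro
from rig import manip
def go(p):
    s=manip.read_state(); T=Ro.from_quat(s['ee_rot']); M=T.as_matrix()
    d=M.T@(np.asarray(p,float)-s['tool_pos'])
    # want tool y along +-box x ; angle of tool y in tool frame
    bx=M.T@np.r_[R[:,0],0]; a=np.degrees(np.arctan2(-bx[0],bx[1])); a=(a+90)%180-90
    print('t',round(s['time'],2),'pos',np.round(s['tool_pos'],1),'boxpos',np.round(tobox(s['tool_pos']),1),'F',np.round(s['contact_force'],1),'M',np.round(s['moment'],2),'w',round(s['gripper_width'],3),'q6',round(s['qpos'][5],2),'tilt',np.round(M[:,2],3))
    print(' shift',np.round(d,1),'turn',round(a,1),'toolaxes box: x',np.round(R.T@M[:2,0],2),'y',np.round(R.T@M[:2,1],2))
E
python3 - <<'E'
from h import *
go([507.3,33.3,220])
E
```

```text
t 0.1 pos [ 212.3 -587.2  221.5] boxpos [-398.4 -635.4  221.5] F [ 1.  -0.2  1. ] M [-0.03 -0.    0.  ] w 1.004 q6 -0.13 tilt [-0.     0.002 -1.   ]
 shift [ 488.4 -483.3    2.5] turn -80.2 toolaxes box: x [0.99 0.17] y [ 0.17 -0.99]
```

```bash
python3 -m creep '[488,-483,2,-80,1, 488,-483,2,-80,1, 488,-483,2,-80,1, 488,-483,2,-80,1, 488,-483,2,-80,1, 488,-483,2,-80,1, 488,-483,2,-80,1, 488,-483,2,-80,1, 488,-483,2,-80,1, 488,-483,2,-80,1, 488,-483,2,-80,1, 488,-483,2,-80,1, 488,-483,2,-80,1, 488,-483,2,-80,1]'; python3 - <<'E'
from h import *
go([507.3,33.3,119])
E
```

```text
time: 1.85
tool_pos: [506.8, 31.1, 220.3]
ee_rot: [0.644, 0.765, -0.0, -0.0]
contact_force: [-0.3, 0.3, 0.5]
gripper_width: 1.003
t 1.85 pos [506.8  31.1 220.3] boxpos [ -0.5 -78.  220.3] F [-0.3  0.3  0.5] M [-0.03 -0.09 -0.02] w 1.003 q6 -0.26 tilt [-0. -0. -1.]
 shift [  2.1   1.  101.3] turn -0.3 toolaxes box: x [0.01 1.  ] y [ 1.   -0.01]
```

```bash
python3 -m creep '[2,1,50,0,1, 2,1,85,0,1, 2,1,101,0,1, 2,1,101,0,1, 2,1,101,0,0, 2,1,101,0,0, 2,1,101,0,0, 2,1,101,0,0, 2,1,101,0,0, 2,1,101,0,0]'; python3 - <<'E'
from h import *
go([507.3,33.3,119])
cv2.imwrite('pics/s1.png',imaging.get_image('side'))
E
```

```text
time: 3.1
tool_pos: [507.8, 34.5, 119.5]
ee_rot: [0.644, 0.765, -0.0, -0.0]
contact_force: [-0.0, 0.8, -0.3]
gripper_width: 0.406
t 3.1 pos [507.8  34.5 119.5] boxpos [  1.2 -74.8 119.5] F [-0.   0.8 -0.3] M [ 0.04 -0.16 -0.01] w 0.406 q6 -0.26 tilt [-0.  0. -1.]
 shift [-1.1 -0.7  0.5] turn -0.2 toolaxes box: x [0. 1.] y [ 1. -0.]
```

View pics/s1.png

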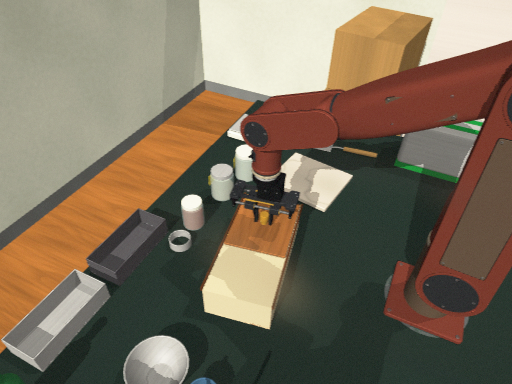

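```bash
python3 -m creep '[0,0,0,0,0, 0,0,0,0,0, 10,0,0,0,0, 30,0,0,0,0, 55,0,0,0,0, 80,0,0,0,0, 105,0,0,0,0, 130,0,0,0,0, 155,0,0,0,0, 180,0,0,0,0, 195,0,0,0,0, 200,0,0,0,0, 200,0,0,0,0]'; python3 - <<'E'
from h import *
go([507.3,33.3,119])
E
```

```text
time: 4.78
tool_pos: [470.9, 232.0, 119.3]
ee_rot: [0.643, 0.766, -0.002, -0.002]
contact_force: [-8.8, 0.3, 7.3]
gripper_width: 0.31
t 4.78 pos [470.9 232.  119.3] boxpos [ -0.7 126.  119.3] F [-8.8  0.3  7.3] M [ 0.08  1.57 -0.  ] w 0.31 q6 0.13 tilt [-0.006 -0.001 -1.   ]
 shift [-2.02e+02  1.60e+00  2.00e-01] turn -0.1 toolaxes box: x [0. 1.] y [ 1. -0.]
```

```bash
python3 -m creep '[5,-1,0,0,0, 10,-1,0,0,0, 13,-1,0,0,0, 16,-1,0,0,0]'; python3 - <<'E'
from h import *
go([507.3,33.3,119])
E
python3 -m creep '[2,0,0,0,0, 4,0,0,0,0, 6,0,0,0,0, 6,0,0,0,0]'; python3 - <<'E'
from h import *
go([507.3,33.3,119])
E
```

```text
time: 5.28
tool_pos: [468.3, 246.5, 119.3]
ee_rot: [0.644, 0.765, -0.002, -0.001]
contact_force: [-4.6, -2.8, 5.0]
gripper_width: 0.306
t 5.28 pos [468.3 246.5 119.3] boxpos [ -0.7 140.8 119.3] F [-4.6 -2.8  5. ] M [-0.55  0.92 -0.02] w 0.306 q6 0.16 tilt [-0.004 -0.002 -1.   ]
 shift [-216.7    1.8    0.5] turn -0.2 toolaxes box: x [0. 1.] y [ 1. -0.]
time: 5.78
tool_pos: [468.2, 246.9, 119.2]
ee_rot: [0.644, 0.765, -0.006, 0.003]
contact_force: [-3.7, -24.5, 8.9]
gripper_width: 0.307
t 5.78 pos [468.2 246.9 119.2] boxpos [ -0.7 141.2 119.2] F [ -3.7 -24.5   8.9] M [-4.    0.59  0.02] w 0.307 q6 0.17 tilt [-0.003 -0.012 -1.   ]
 shift [-217.1    1.8    2.7] turn -0.2 toolaxes box: x [0. 1.] y [ 1. -0.]
```

```bash
python3 -m creep '[-5,0,0,0,0, -5,0,0,0,0.4, -5,0,0,0,0.8, -5,0,0,0,1, -5,0,0,0,1, -5,0,0,0,1, -5,0,-50,0,1, -30,0,-100,0,1, -90,0,-120,0,1, -150,0,-120,0,1, -212,0,-120,0,1, -340,0,-120,0,1, -340,0,-120,0,1, -340,0,-120,0,1]'; python3 - <<'E'
from h import *
go([507.3,33.3,119])
for n in('side','top'):cv2.imwrite(f'pics/{n}2.png',imaging.get_image(n))
t=cv2.imread('pics/top2.png');s=cv2.imread('pics/side2.png')
cv2.imwrite('pics/top2c.png',cv2.resize(t[160:280,130:370],None,fx=3.3,fy=3.3,interpolation=cv2.INTER_CUBIC))
cv2.imwrite('pics/side2c.png',cv2.resize(s[150:350,170:370],None,fx=3,fy=3,interpolation=cv2.INTER_CUBIC))
E
```

```text
time: 7.52
tool_pos: [527.3, -86.0, 239.5]
ee_rot: [0.646, 0.764, -0.0, 0.0]
contact_force: [0.6, 0.4, -0.4]
gripper_width: 1.002
t 7.53 pos [527.3 -86.  239.5] boxpos [  -0.7 -196.9  239.5] F [ 0.6  0.4 -0.4] M [-0.01 -0.13 -0.01] w 1.002 q6 -0.48 tilt [ 0.    -0.001 -1.   ]
 shift [1.210e+02 1.000e-01 1.203e+02] turn -0.5 toolaxes box: x [0.01 1.  ] y [ 1.   -0.01]
```

View pics/top2c.png

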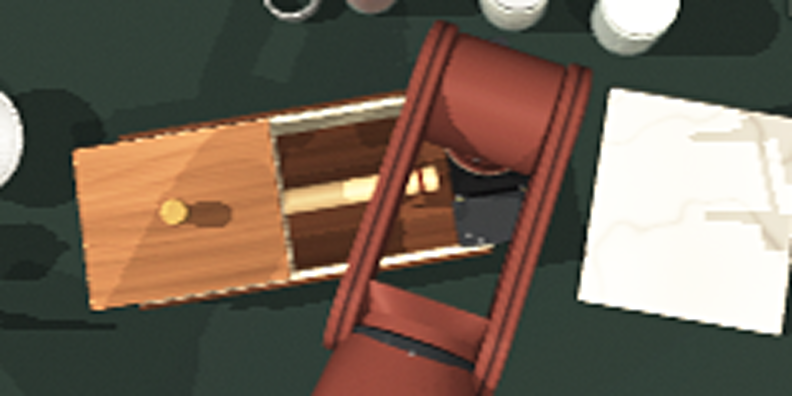

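View pics/side2c.png

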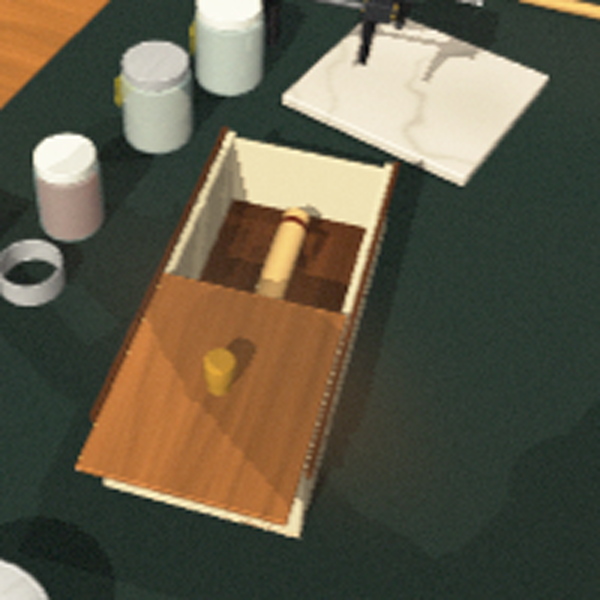

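```bash
sed -i 's/CTR=np.array(\[493.6,108.0\])/CTR=np.array([492.7,109.3])/' h.py; python3 - <<'E'
from h import *
c=lambda x,y:(130+(x+.5)/3.3-.5,160+(y+.5)/3.3-.5)
for p,z in(((440,179),43),((428,181),50),((340,192),50),((290,198),50),((278,125),97),((292,275),97)):
    w=onz('top',*c(*p),z);print(p,w,tobox(w))
k=onz('top',*c(173,212),150);print('knob',tobox(k))
cs=lambda x,y:(170+(x+.5)/3-.5,150+(y+.5)/3-.5)
for p,z in(((297,213),55),((270,291),55)): print(tobox(onz('side',*cs(*p),z)))
k=onz('side',*cs(220,357),150);print('knob',tobox(k))
w=toworld([0,-80,0]);print(w);go([*w[:2],150])
E
```

```text
(440, 179) [518.59034228 -43.69779069  43.        ] [  -1.23326994 -155.16801483   43.        ]
(428, 181) [515.41189387 -29.64136426  50.        ] [  -1.90748316 -140.77249139   50.        ]
(340, 192) [500.88985726  73.60163299  50.        ] [  1.82817295 -36.5801169   50.        ]
(290, 198) [492.9395633  132.22088522  50.        ] [ 4.23968591 22.5266383  50.        ]
(278, 125) [573.09347017 142.63776804  97.        ] [84.98087058 18.7821314  97.        ]
(292, 275) [403.16540713 121.00481662  97.        ] [-86.11344155  27.16470571  97.        ]
knob [  0.47541466 139.15247677 150.        ]
[  -1.01826607 -143.97403751   55.        ]
[ -2.34063549 -28.05213685  55.        ]
knob [  0.56283883 135.86541828 150.        ]
[506.67434964  30.52997047   0.        ]
t 7.62 pos [526.9 -82.4 239.3] boxpos [ 2.000e-01 -1.948e+02  2.393e+02] F [-0.2 -0.4  0.7] M [ 0.03 -0.06 -0.  ] w 0.998 q6 -0.47 tilt [-0.001  0.001 -1.   ]
 shift [114.7  -0.8  89.4] turn -0.3 toolaxes box: x [0.01 1.  ] y [ 1.   -0.01]
```

```bash
python3 -m creep '[60,-1,0,0,1, 120,-1,0,0,1, 125,-1,40,0,1, 125,-1,90,0,1, 125,-1,140,0,1, 125,-1,170,0,1, 125,-1,185,0,1, 125,-1,185,0,1]'; python3 - <<'E'
from h import *
w=toworld([0,-70,37]);go(w)
E
```

```text
time: 8.62
tool_pos: [504.0, 42.1, 54.1]
ee_rot: [0.643, 0.766, -0.0, -0.001]
contact_force: [-0.8, 0.3, 0.2]
gripper_width: 0.997
t 8.62 pos [504.   42.1  54.1] boxpos [ -0.7 -68.1  54.1] F [-0.8  0.3  0.2] M [-0.   -0.11 -0.04] w 0.997 q6 -0.25 tilt [-0.002  0.    -1.   ]
 shift [-1.9  0.7 17.1] turn -0.1 toolaxes box: x [0. 1.] y [ 1. -0.]
```

```bash
python3 -m creep '[-2,1,8,0,1, -2,1,14,0,1, -2,1,17,0,1, -2,1,17,0,1]'; python3 - <<'E'
from h import *
w=toworld([0,-70,37]);go(w)
E
python3 -m creep '[0,0,0,0,0, 0,0,0,0,0, 0,0,0,0,0, 0,0,0,0,0, 0,0,0,0,0, 0,0,0,0,0, 0,0,0,0,0, 0,0,0,0,0, 0,0,0,0,0]'; python3 - <<'E'
from h import *
w=toworld([0,-70,37]);go(w)
E
```

```text
time: 9.12
tool_pos: [505.9, 39.1, 37.5]
ee_rot: [0.644, 0.765, -0.0, -0.0]
contact_force: [-0.5, -0.3, -0.8]
gripper_width: 1.0
t 9.12 pos [505.9  39.1  37.5] boxpos [  0.8 -71.4  37.5] F [-0.5 -0.3 -0.8] M [-0.01 -0.14 -0.01] w 1.0 q6 -0.25 tilt [-0.  0. -1.]
 shift [ 1.4 -0.8  0.5] turn -0.2 toolaxes box: x [0. 1.] y [ 1. -0.]
time: 10.25
tool_pos: [506.0, 39.2, 37.5]
ee_rot: [0.644, 0.765, -0.0, 0.0]
contact_force: [-0.1, 0.2, -0.1]
gripper_width: 0.336
t 10.25 pos [506.   39.2  37.5] boxpos [  0.9 -71.3  37.5] F [-0.1  0.2 -0.1] M [-0.02 -0.08  0.04] w 0.336 q6 -0.25 tilt [-0. -0. -1.]
 shift [ 1.3 -0.9  0.5] turn -0.2 toolaxes box: x [0. 1.] y [ 1. -0.]
```

```bash
python3 -m creep '[0,0,-4,0,0, 0,0,-8,0,0, 0,0,-12,0,0, 0,0,-16,0,0, 0,0,-16,0,0, 0,0,-16,0,0]'; python3 - <<'E'
from h import *
go(toworld([0,-70,37]))
s=imaging.get_image('side');t=imaging.get_image('top')
cv2.imwrite('pics/side3c.png',np.hstack([cv2.resize(s[130:280,210:330],(480,600),interpolation=cv2.INTER_CUBIC),cv2.resize(t[175:265,200:300],(300,270),interpolation=cv2.INTER_CUBIC)[[*range(270)]+[0]*330]]))
E
```

```text
time: 11.0
tool_pos: [506.0, 39.2, 53.5]
ee_rot: [0.644, 0.765, -0.0, -0.0]
contact_force: [0.7, 0.1, -1.7]
gripper_width: 0.336
t 11.0 pos [506.   39.2  53.5] boxpos [  0.8 -71.3  53.5] F [ 0.7  0.1 -1.7] M [-0.15 -0.1  -0.  ] w 0.336 q6 -0.25 tilt [-0. -0. -1.]
 shift [ 1.3 -0.8 16.5] turn -0.2 toolaxes box: x [0. 1.] y [ 1. -0.]
```

View pics/side3c.png

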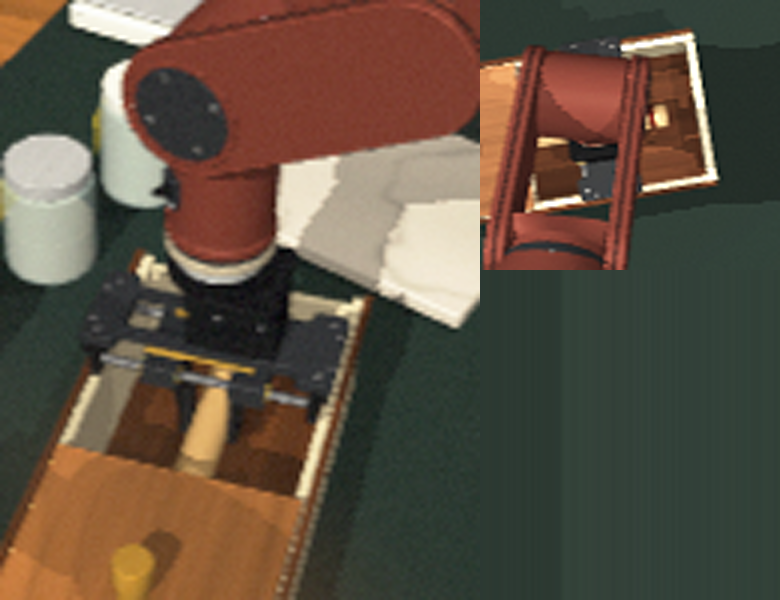

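```bash
python3 -m creep '[0,0,-7,0,0, 0,0,-14,0,0, 0,0,-20,0,0, 0,0,-20,0,0]'; python3 - <<'E'
from h import *
go(toworld([0,-70,76.5]))
E
python3 -m creep '[0,0,-2,0,0, 0,0,-4,0,0, 0,0,-6,0,0, 0,0,-6,0,0]'; python3 - <<'E'
from h import *
go(toworld([0,-70,76.5]))
E
```

```text
time: 11.6
tool_pos: [506.7, 39.2, 74.5]
ee_rot: [0.644, 0.765, 0.001, 0.001]
contact_force: [-0.1, -0.7, -2.4]
gripper_width: 0.341
t 11.6 pos [506.7  39.2  74.5] boxpos [  1.6 -71.5  74.5] F [-0.1 -0.7 -2.4] M [-0.2  -0.15 -0.  ] w 0.341 q6 -0.25 tilt [ 0.002 -0.    -1.   ]
 shift [ 1.5 -1.6 -2. ] turn -0.2 toolaxes box: x [0. 1.] y [ 1. -0.]
time: 12.1
tool_pos: [506.0, 39.2, 79.6]
ee_rot: [0.644, 0.765, -0.0, -0.0]
contact_force: [0.7, -0.1, -2.8]
gripper_width: 0.339
t 12.1 pos [506.   39.2  79.6] boxpos [  0.8 -71.3  79.6] F [ 0.7 -0.1 -2.8] M [-0.22 -0.15  0.01] w 0.339 q6 -0.25 tilt [-0. -0. -1.]
 shift [ 1.3 -0.8  3.1] turn -0.2 toolaxes box: x [0. 1.] y [ 1. -0.]
```

```bash
python3 -m creep '[0,0,-2,0,0, 0,0,-4,0,0, 0,0,-6,0,0, 0,0,-6,0,0]'; python3 - <<'E'
from h import *
go(toworld([0,-70,76.5]))
E
python3 -m creep '[0,0,-2,0,0, 0,0,-4,0,0, 0,0,-6,0,0, 0,0,-6,0,0]'; python3 - <<'E'
from h import *
go(toworld([0,-70,76.5]))
s=imaging.get_image('side');t=imaging.get_image('top')
cv2.imwrite('pics/side4c.png',np.hstack([cv2.resize(s[130:280,210:330],(480,600),interpolation=cv2.INTER_CUBIC),cv2.resize(t[175:265,200:300],(300,270),interpolation=cv2.INTER_CUBIC)[[*range(270)]+[0]*330]]))
E
```

```text
time: 12.6
tool_pos: [506.1, 39.2, 85.8]
ee_rot: [0.644, 0.765, 0.0, 0.0]
contact_force: [0.5, 0.3, -2.4]
gripper_width: 0.335
t 12.6 pos [506.1  39.2  85.8] boxpos [  1.  -71.3  85.8] F [ 0.5  0.3 -2.4] M [-0.27 -0.12  0.02] w 0.335 q6 -0.25 tilt [ 0.  0. -1.]
 shift [ 1.3 -1.   9.3] turn -0.2 toolaxes box: x [0. 1.] y [ 1. -0.]
time: 13.1
tool_pos: [506.2, 39.2, 91.8]
ee_rot: [0.644, 0.765, 0.0, 0.0]
contact_force: [0.6, -0.2, -2.0]
gripper_width: 0.334
t 13.1 pos [506.2  39.2  91.8] boxpos [  1.  -71.3  91.8] F [ 0.6 -0.2 -2. ] M [-0.2  -0.13 -0.  ] w 0.334 q6 -0.25 tilt [ 0.  0. -1.]
 shift [ 1.3 -1.  15.3] turn -0.2 toolaxes box: x [0. 1.] y [ 1. -0.]
```

View pics/side4c.png

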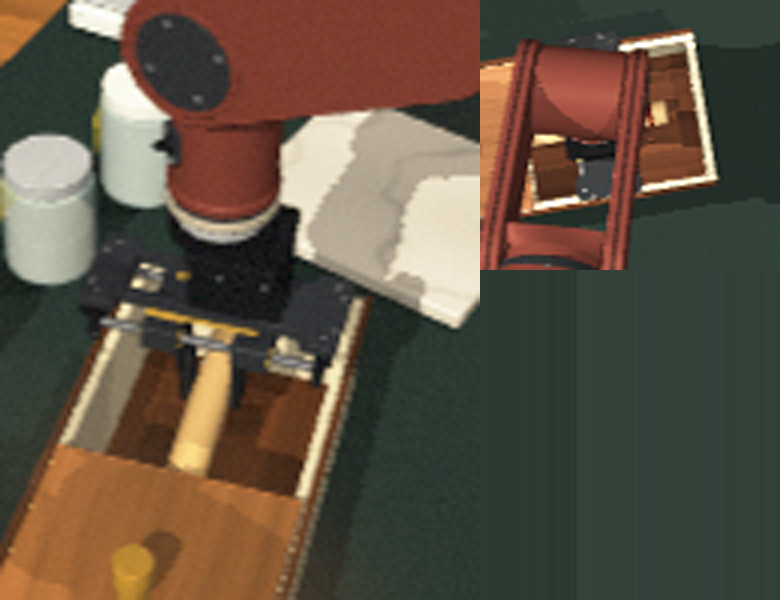

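```bash
python3 -m creep '[0,0,-2,0,0, 0,0,-4,0,0, 0,0,-6,0,0, 0,0,-8,0,0, 0,0,-10,0,0, 0,0,-11,0,0, 0,0,-11,0,0]'; python3 - <<'E'
from h import *
go(toworld([0,-70,76.5]))
E
python3 -m creep '[0,0,3,0,0, 0,0,5,0,0, 0,0,5,0,0]'; python3 - <<'E'
from h import *
go(toworld([0,-70,76.5]))
s=imaging.get_image('side')
cv2.imwrite('pics/side5c.png',cv2.resize(s[130:280,210:330],(480,600),interpolation=cv2.INTER_CUBIC))
E
```

```text
time: 14.08
tool_pos: [506.1, 39.2, 102.6]
ee_rot: [0.644, 0.765, 0.0, 0.0]
contact_force: [0.3, 0.1, -2.7]
gripper_width: 0.334
t 14.07 pos [506.1  39.2 102.6] boxpos [  0.9 -71.4 102.6] F [ 0.3  0.1 -2.7] M [-0.19 -0.11 -0.05] w 0.334 q6 -0.25 tilt [ 0. -0. -1.]
 shift [ 1.4 -0.9 26.1] turn -0.2 toolaxes box: x [0. 1.] y [ 1. -0.]
time: 14.45
tool_pos: [505.8, 39.3, 97.2]
ee_rot: [0.644, 0.765, -0.0, -0.0]
contact_force: [0.2, -0.7, -1.5]
gripper_width: 0.338
t 14.45 pos [505.8  39.3  97.2] boxpos [  0.6 -71.2  97.2] F [ 0.2 -0.7 -1.5] M [-0.11 -0.09 -0.02] w 0.338 q6 -0.25 tilt [-0.001  0.    -1.   ]
 shift [ 1.2 -0.6 20.7] turn -0.2 toolaxes box: x [0. 1.] y [ 1. -0.]
```

View pics/side5c.png

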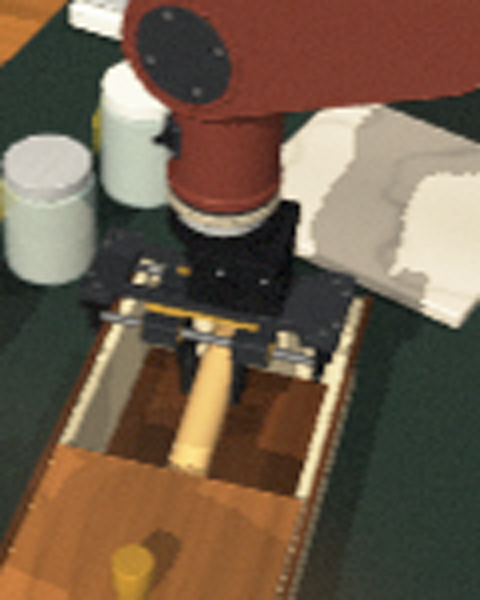

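```bash
python3 -m creep '[-5,0,-1,0,0, -15,0,-4,0,0, -27,0,-7,0,0, -39,0,-10,0,0, -51,0,-14,0,0, -60,0,-16,0,0, -60,0,-16,0,0]'; python3 - <<'E'
from h import *
go(toworld([0,-70,76.5]))
E
python3 -m creep '[-5,0,-1,0,0, -15,0,-4,0,0, -27,0,-7,0,0, -39,0,-10,0,0, -51,0,-14,0,0, -63,0,-17,0,0, -75,0,-20,0,0, -87,0,-23,0,0, -100,0,-27,0,0, -110,0,-29,0,0, -110,0,-29,0,0]'; python3 - <<'E'
from h import *
go(toworld([0,-70,76.5]))
s=imaging.get_image('side')
cv2.imwrite('pics/side6c.png',cv2.resize(s[70:320,190:390],(480,600),interpolation=cv2.INTER_CUBIC))
E
```

```text
time: 15.38
tool_pos: [516.6, -20.7, 113.8]
ee_rot: [0.644, 0.765, 0.0, 0.0]
contact_force: [0.0, 0.2, -2.3]
gripper_width: 0.336
t 15.38 pos [516.6 -20.7 113.8] boxpos [   0.8 -132.1  113.8] F [ 0.   0.2 -2.3] M [-0.17 -0.14 -0.02] w 0.336 q6 -0.36 tilt [ 0.001 -0.    -1.   ]
 shift [62.2 -1.1 37.3] turn -0.3 toolaxes box: x [0. 1.] y [ 1. -0.]
time: 16.75
tool_pos: [535.4, -129.1, 142.8]
ee_rot: [0.644, 0.765, 0.0, 0.0]
contact_force: [0.3, 0.7, -1.7]
gripper_width: 0.339
t 16.75 pos [ 535.4 -129.1  142.8] boxpos [   0.4 -242.2  142.8] F [ 0.3  0.7 -1.7] M [-0.13 -0.14 -0.02] w 0.339 q6 -0.55 tilt [ 0. -0. -1.]
 shift [172.2  -1.2  66.2] turn -0.2 toolaxes box: x [0. 1.] y [ 1. -0.]
```

View pics/side6c.png

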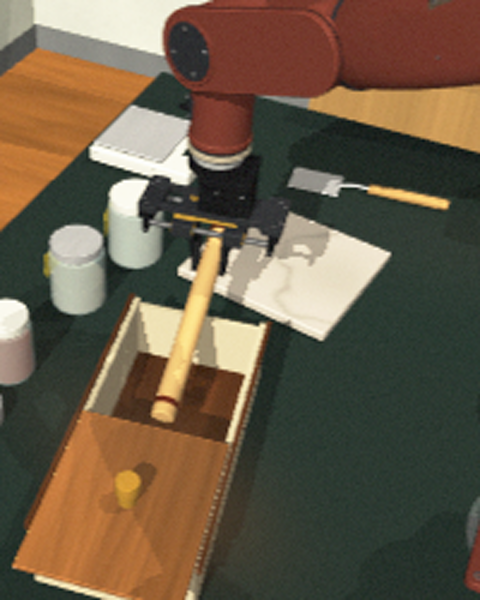

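```bash
python3 - <<'E'
from h import *
go([500.5,-424,200])
E
python3 -m creep '[0,0,-10,0,0, 0,0,-30,0,0, 0,0,-50,0,0, 0,0,-70,0,0, 0,0,-85,0,0, -10,0,-90,0,0, -35,0,-90,0,0, -65,0,-90,0,0, -95,0,-90,0,0, -125,0,-90,0,0, -155,0,-90,0,0, -155,0,-90,0,0]'
 python3 - <<'E'
from h import *
go([500.5,-424,200])
for n in('side','top'):cv2.imwrite(f'pics/{n}7.png',imaging.get_image(n))
t=cv2.imread('pics/top7.png');s=cv2.imread('pics/side7.png')
cv2.imwrite('pics/top7c.png',cv2.resize(t[150:300,230:430],(800,600),interpolation=cv2.INTER_CUBIC))
cv2.imwrite('pics/side7c.png',cv2.resize(s[50:250,190:390],(600,600),interpolation=cv2.INTER_CUBIC))
E
```

```text
t 16.8 pos [ 535.2 -128.5  142.5] boxpos [   0.3 -241.6  142.5] F [-0.5 -0.8 -2.4] M [-0.13 -0.12  0.01] w 0.34 q6 -0.55 tilt [-0.  0. -1.]
 shift [-285.2  -84.6  -57.6] turn -0.2 toolaxes box: x [0. 1.] y [ 1. -0.]
time: 18.3
tool_pos: [561.2, -283.3, 231.4]
ee_rot: [0.645, 0.764, -0.0, -0.001]
contact_force: [0.0, 0.8, -1.9]
gripper_width: 0.333
t 18.3 pos [ 561.2 -283.3  231.4] boxpos [  -1.2 -398.5  231.4] F [ 0.   0.8 -1.9] M [-0.11 -0.15 -0.02] w 0.333 q6 -0.76 tilt [-0.001  0.    -1.   ]
 shift [-128.4  -83.5   31.4] turn -0.3 toolaxes box: x [0.01 1.  ] y [ 1.   -0.01]
```

View pics/top7c.png

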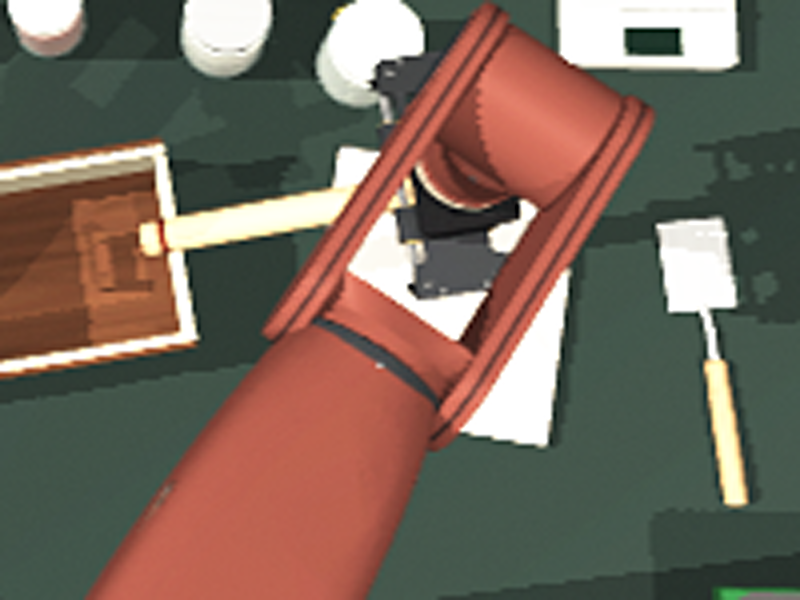

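View pics/side7c.png

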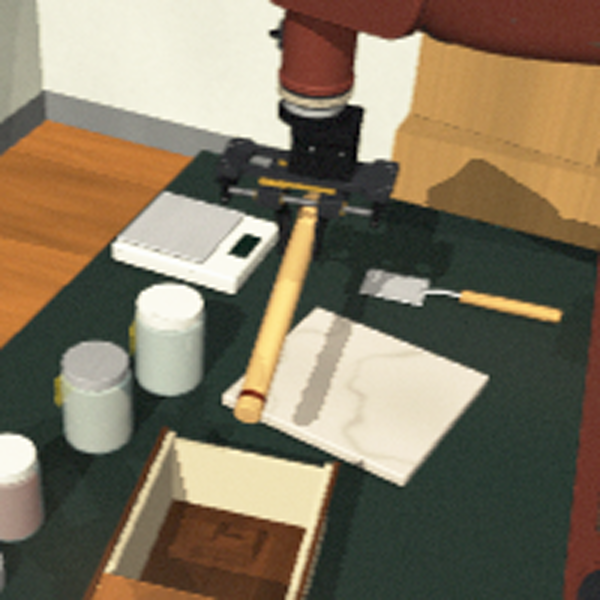

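```bash
python3 - <<'E'
from h import *
ct=lambda x,y:(230+(x+.5)/4-.5,150+(y+.5)/4-.5)
cs=lambda x,y:(190+(x+.5)/3-.5,50+(y+.5)/3-.5)
for a,b in(((250,411),(141,239)),((252,393),(168,234))):
    p,e=tri(cs(*a),ct(*b)); g=np.array([561.2,-283.3,237]); d=p-g; print(p,e,np.linalg.norm(d),'tilt',np.degrees(np.arctan2(-d[2],np.hypot(*d[:2]))))
# near grip top-face of axis in side
# board from side view, z=18
for q in((318,307),(223,399),(405,486),(489,377)): print(onz('side',*cs(*q),18))
E
```

```text
[519.90778849 -51.18793947 186.96061783] 4.48888507880851 241.00828853695072 tilt 11.98321619227573
[526.06073827 -74.15897438 191.20202573] 0.675951289315748 216.96126557060103 tilt 12.186134200336113
[ 596.05111071 -483.82669568   18.        ]
[ 629.4436698  -241.57596094   18.        ]
[ 373.68082033 -196.86357065   18.        ]
[ 340.69114308 -442.56183178   18.        ]
```

```bash
python3 - <<'E'
from h import *
c=lambda x,y:(150+(x+.5)/3.3-.5,175+(y+.5)/3.3-.5)
B=np.array([onz('top',*c(*p),18) for p in((544,38),(743,70),(716,286),(512,250))]);print(B[:,:2],B.mean(0),[np.linalg.norm(B[i]-B[i-1]) for i in range(4)])
cs=lambda x,y:(170+(x+.5)/3-.5,140+(y+.5)/3-.5)
B=np.array([onz('side',*cs(*p),18) for p in((376,38),(283,128),(465,210),(549,105))]);print(B[:,:2],B.mean(0),[np.linalg.norm(B[i]-B[i-1]) for i in range(4)])
s=cv2.imread('pics/side0.png')
for q in((283,128),(465,210)): print(cs(*q))
cv2.imwrite('pics/bd.png',cv2.resize(s[145:220,255:360],None,fx=7,fy=7,interpolation=cv2.INTER_CUBIC))
E
```

```text
[[ 635.30646576 -248.5320698 ]
 [ 599.54932114 -488.37749288]
 [ 342.17339154 -449.05863645]
 [ 380.17271974 -209.21817751]] [ 489.30047454 -348.79659416   18.        ] [np.float64(258.1449408433513), np.float64(242.49618627851385), np.float64(260.36194347250665), np.float64(242.8320297769793)]
[[ 597.64865084 -480.29207784]
 [ 630.27423977 -243.35890863]
 [ 376.90072852 -206.56019047]
 [ 341.81488275 -446.65068688]] [ 486.65962547 -344.21546596   18.        ] [np.float64(258.036160411926), np.float64(239.1688853590712), np.float64(256.03179853911666), np.float64(242.6406046793339)]
(264.0, 182.33333333333334)
(324.66666666666663, 209.66666666666669)
```

View pics/bd.png

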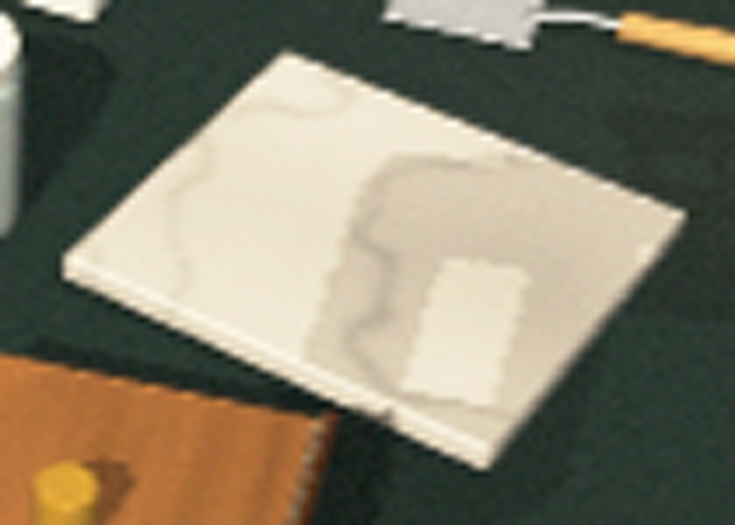

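```bash
python3 - <<'E'
from h import *
go([501.6,-423.8,95])
E
python3 -m creep '[-25,-15,0,0,0, -50,-30,0,0,0, -80,-50,20,0,0, -105,-70,45,0,0, -128,-83,70,0,0, -128,-83,95,0,0, -128,-83,115,0,0, -128,-83,130,0,0, -128,-83,136,0,0, -128,-83,136,0,0]'
 python3 - <<'E'
from h import *
go([501.6,-423.8,71.5])
for n in('side',):cv2.imwrite(f'pics/{n}8.png',imaging.get_image(n))
s=cv2.imread('pics/side8.png')
cv2.imwrite('pics/side8c.png',cv2.resize(s[50:250,230:390],(480,600),interpolation=cv2.INTER_CUBIC))
E
```

```text
t 18.4 pos [ 561.2 -281.1  231.5] boxpos [  -0.7 -396.3  231.5] F [-0.6 -0.3 -2.9] M [-0.09 -0.14  0.03] w 0.337 q6 -0.76 tilt [-0.001  0.001 -1.   ]
 shift [-130.7  -82.9  136.4] turn -0.2 toolaxes box: x [0. 1.] y [ 1. -0.]
time: 19.65
tool_pos: [502.1, -421.0, 96.6]
ee_rot: [0.643, 0.765, 0.0, -0.0]
contact_force: [-0.2, 0.7, -1.2]
gripper_width: 0.333
t 19.65 pos [ 502.1 -421.    96.6] boxpos [ -83.3 -523.8   96.6] F [-0.2  0.7 -1.2] M [-0.18 -0.14  0.01] w 0.333 q6 -0.99 tilt [-0.  0. -1.]
 shift [-2.7 -1.  25.1] turn -0.2 toolaxes box: x [0. 1.] y [ 1. -0.]
```

View pics/side8c.png

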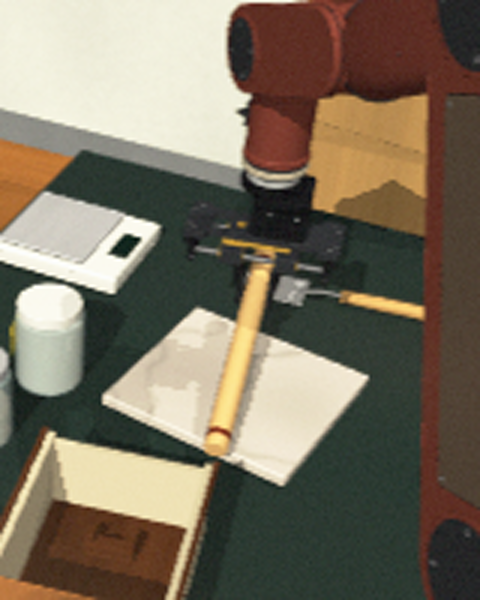

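```bash
python3 -m creep '[-2,-1,6,0,0, -2,-1,12,0,0, -2,-1,18,0,0, -2,-1,23,0,0, -2,-1,28,0,0, -2,-1,32,0,0, -2,-1,36,0,0, -2,-1,36,0,0]'
 python3 - <<'E'
from h import *
go([501.6,-423.8,33])
E
python3 -m creep '[0,0,4,0,0, 0,0,8,0,0, 0,0,12,0,0, 0,0,16,0,0, 0,0,19,0,0, 0,0,22,0,0, 0,0,22,0,0]'
 python3 - <<'E'
from h import *
go([501.6,-423.8,31.5])
for n in('side',):cv2.imwrite(f'pics/{n}9.png',imaging.get_image(n))
s=cv2.imread('pics/side9.png')
cv2.imwrite('pics/side9c.png',cv2.resize(s[100:250,250:370],(480,600),interpolation=cv2.INTER_CUBIC))
E
```

```text
time: 20.7
tool_pos: [501.1, -423.2, 60.1]
ee_rot: [0.644, 0.765, 0.0, -0.0]
contact_force: [0.3, 0.3, 0.4]
gripper_width: 0.341
t 20.7 pos [ 501.1 -423.2   60.1] boxpos [ -84.8 -525.8   60.1] F [0.3 0.3 0.4] M [ 0.21 -0.12  0.02] w 0.341 q6 -0.99 tilt [-0.     0.001 -1.   ]
 shift [-0.7  0.4 27.1] turn -0.2 toolaxes box: x [0. 1.] y [ 1. -0.]
time: 21.58
tool_pos: [501.0, -423.2, 38.2]
ee_rot: [0.644, 0.765, 0.0, -0.0]
contact_force: [-0.1, -0.5, 0.2]
gripper_width: 0.338
t 21.57 pos [ 501.  -423.2   38.2] boxpos [ -84.8 -525.8   38.2] F [-0.1 -0.5  0.2] M [ 0.1  -0.09 -0.02] w 0.338 q6 -0.99 tilt [-0.     0.001 -1.   ]
 shift [-0.7  0.5  6.7] turn -0.2 toolaxes box: x [0. 1.] y [ 1. -0.]
```

View pics/side9c.png

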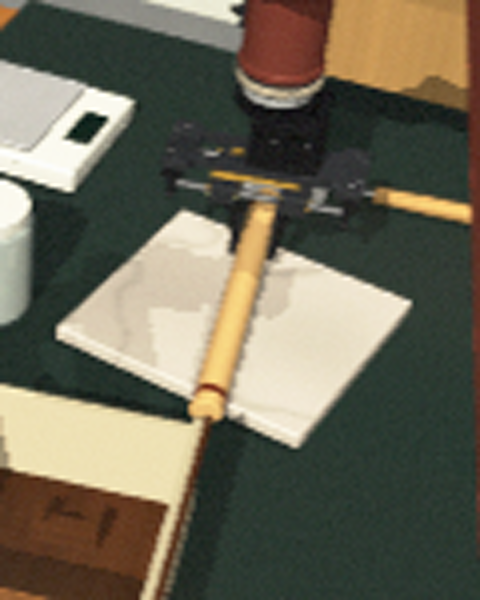

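```bash
python3 -m creep '[0,0,3,0,0, 0,0,6,0,0, 0,0,8,0,0, 0,0,8,0,0]'
 python3 - <<'E'
from h import *
go([501.6,-423.8,31.5])
E
python3 -m creep '[0,0,-5,0,0, 0,0,-15,0,0, 0,0,-30,0,0, 0,0,-50,0,0, 0,0,-70,0,0, 0,0,-85,0,0, 0,0,-95,0,0, 0,0,-100,0,0, 0,0,-100,0,0, 0,0,-100,0,0]'
 python3 - <<'E'
from h import *
go([501.6,-423.8,31.5])
for n in('side','top'):cv2.imwrite(f'pics/{n}A.png',imaging.get_image(n))
t=cv2.imread('pics/topA.png');s=cv2.imread('pics/sideA.png')
cv2.imwrite('pics/topAc.png',cv2.resize(t[150:300,230:430],(800,600),interpolation=cv2.INTER_CUBIC))
cv2.imwrite('pics/sideAc.png',cv2.resize(s[70:220,250:370],(480,600),interpolation=cv2.INTER_CUBIC))
E
```

```text
time: 22.12
tool_pos: [501.1, -423.3, 30.3]
ee_rot: [0.644, 0.765, 0.0, -0.0]
contact_force: [0.5, -0.0, 0.2]
gripper_width: 0.337
t 22.12 pos [ 501.1 -423.3   30.3] boxpos [ -84.8 -525.9   30.3] F [ 0.5 -0.   0.2] M [ 0.07 -0.09  0.04] w 0.337 q6 -0.99 tilt [-0.  0. -1.]
 shift [-0.5  0.4 -1.2] turn -0.2 toolaxes box: x [0. 1.] y [ 1. -0.]
time: 23.38
tool_pos: [500.9, -423.0, 129.6]
ee_rot: [0.644, 0.765, 0.0, -0.001]
contact_force: [0.3, -0.1, -2.0]
gripper_width: 0.332
t 23.38 pos [ 500.9 -423.   129.6] boxpos [ -85.  -525.5  129.6] F [ 0.3 -0.1 -2. ] M [-0.16 -0.11  0.01] w 0.332 q6 -0.99 tilt [-0.001  0.001 -1.   ]
 shift [-1.   0.7 98.1] turn -0.2 toolaxes box: x [0. 1.] y [ 1. -0.]
```

View pics/topAc.png

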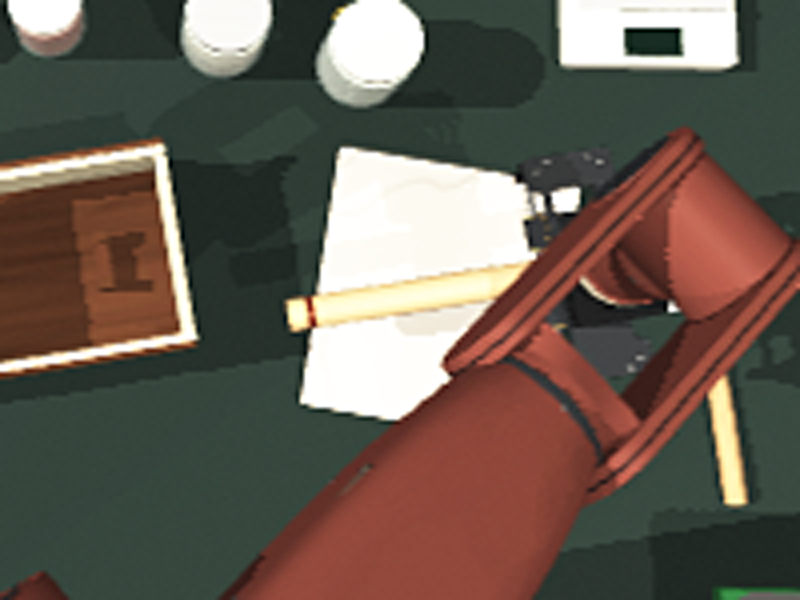

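View pics/sideAc.png

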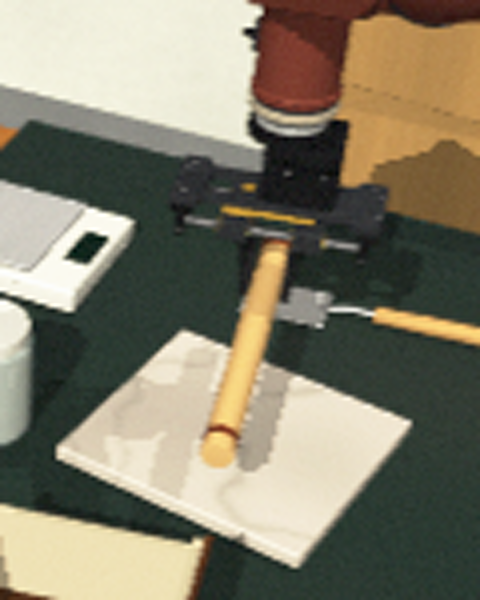

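```bash
python3 - <<'E'
from h import *
ct=lambda x,y:(230+(x+.5)/4-.5,150+(y+.5)/4-.5)
cs=lambda x,y:(250+(x+.5)/4-.5,70+(y+.5)/4-.5)
g=np.array([500.9,-423.0,135.1])
for a,b in(((219,450),(287,315)),((223,431),(312,311))):
    p,e=tri(cs(*a),ct(*b)); d=p-g; print(p,e,'h',np.hypot(*d[:2]))
w=onz('top',*ct(287,315),135); d=w-g; L=np.hypot(*d[:2]);u=d/L;print('B',w,L,'center',w-160*u,'heading',u)
# shaft upper line side: near grip (270,262) and at (228,420)
for q in((272,262),(224,425)):
    o,dd=ray('side',*cs(*q)); # intersect vertical plane through pin axis
    n=np.array([-u[1],u[0],0]); p=o+dd*((g-o)@n)/(dd@n); print('plane pt',p)
E
```

```text
[ 459.23496796 -184.61016496  129.320276  ] 2.5265650455538107 h 242.00348828827686
[ 463.64335121 -206.8343393   132.03406156] 1.3486055432327917 h 219.3527997234384
B [ 460.18591045 -183.70626596  135.        ] 242.73262705558997 center [ 487.02307036 -341.43948012  135.06591615] heading [-1.67732249e-01  9.85832588e-01 -4.11975931e-04]
plane pt [ 505.1364333  -447.89929052  149.76942268]
plane pt [ 466.22664202 -219.21017208  128.58878846]
```

```bash
python3 - <<'E'
import cv2,numpy as np
s=cv2.imread('pics/sideA.png');t=cv2.imread('pics/topA.png')
a=cv2.resize(s[165:200,290:325],(420,420),interpolation=cv2.INTER_NEAREST);b=cv2.resize(t[210:245,295:330],(420,420)[:2],interpolation=cv2.INTER_NEAREST)
cv2.imwrite('pics/z.png',np.hstack([a[:,:390],b[:,:390]]))
E
```

```text
(no output)
```

View pics/z.png

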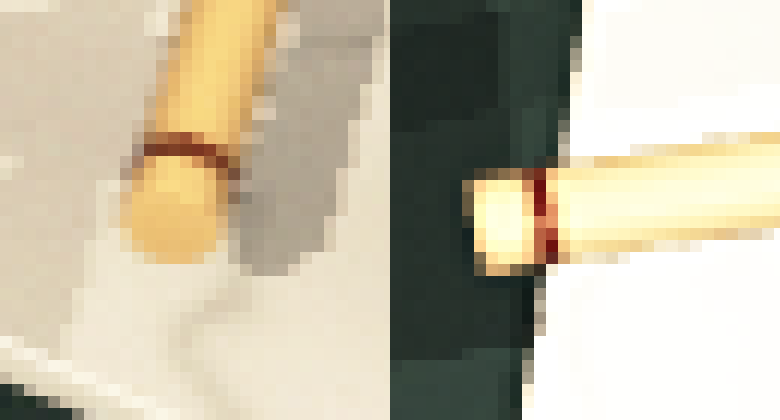

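```bash
python3 - <<'E'
from h import *
for nm,a,b in(('bottom of face',(304.1,186.5),(301.1,228)),('band top',(305.3,177.2),(307.6,227.6)),('facecentre',(304.1,183.2),(301.4,228))):
    p,e=tri(a,b); print(nm,p,e)
# predicted for given tilt: project
g=np.array([500.9,-423.0,135.1]);u=np.array([-.1736,.9848,0])
for th in(0,2,4,6):
    a=np.radians(th);ax=u*np.cos(a)-np.array([0,0,np.sin(a)]);up=np.array([0,0,np.cos(a)])+u*np.sin(a)
    for L in(240,):
        e=g+ax*L; print(th,'cen',proj('side',e),proj('top',e),'bot',proj('side',e-15*up),'top',proj('side',e+15*up), 'shadow?')
E
```

```text
bottom of face [ 460.06586221 -186.1089196   108.82063564] 5.658013291534167
band top [ 463.31479095 -206.47764996  133.07031198] 0.23595842979076112
facecentre [ 460.39181164 -185.41377086  123.65054809] 3.520391127803483
0 cen [304.4023641  180.39790263] [302.1919383  228.64981352] bot [303.9179151  183.81159598] top [304.8943646 176.9309972] shadow?
2 cen [304.13892544 182.28397691] [301.98686807 228.74897058] bot [303.68741483 185.57098091] top [304.59770139 178.94408114] shadow?
4 cen [303.89405632 184.09810901] [301.86329144 228.83408311] bot [303.4757809  187.25470759] top [304.31926177 180.88921151] shadow?
6 cen [303.66791334 185.83825446] [301.81982233 228.90531462] bot [303.28309069 188.86110647] top [304.05928498 182.76395896] shadow?
```

```bash
python3 - <<'E'
from h import *
import sys
for n,tz,yy,xx,dist in(('side9',38.2,-423.2,501,218),('sideA',129.6,-423,501,218),('side8',96.6,-421,502,218)):
    s=cv2.imread(f'pics/{n}.png');h=cv2.cvtColor(s,cv2.COLOR_BGR2HSV)
    m=(((h[...,0]<12)|(h[...,0]>172))&(h[...,1]>130)&(h[...,2]<190)).astype(np.uint8)
    m[:, :270]=0;m[:,345:]=0;m[:140]=0;m[230:]=0
    k,l,st,ce=cv2.connectedComponentsWithStats(m)
    for i in range(1,k):
        if 3<st[i,4]<80:
            o,d=ray('side',*ce[i])
            for D in(214,218): 
                y=yy+.985*D;p=o+d*(y-o[1])/d[1];print(n,st[i].tolist(),ce[i].round(1),D,p.round(1),'tilt',np.degrees(np.arcsin((tz+5.5+14-p[2])/218)).round(1))
E
```

```text
side9 [299, 196, 8, 3, 10] [302.8 196.8] 214 [ 463.7 -212.4   38.3] tilt 5.1
side9 [299, 196, 8, 3, 10] [302.8 196.8] 218 [ 462.6 -208.5   41.9] tilt 4.2
side9 [298, 215, 2, 4, 4] [298.5 216.5] 214 [ 469.4 -212.4  -63.8] tilt 33.9
side9 [298, 215, 2, 4, 4] [298.5 216.5] 218 [ 468.3 -208.5  -59.8] tilt 32.6
sideA [302, 176, 7, 3, 9] [304.9 176.9] 214 [ 466.4 -212.2  129.1] tilt 5.3
sideA [302, 176, 7, 3, 9] [304.9 176.9] 218 [ 465.3 -208.3  132.4] tilt 4.4
sideA [299, 212, 2, 5, 5] [299.4 214. ] 214 [ 467.2 -212.2  -49.5] tilt 65.6
sideA [299, 212, 2, 5, 5] [299.4 214. ] 218 [ 466.1 -208.3  -45.5] tilt 63.2
sideA [270, 222, 21, 8, 71] [279.  226.3] 214 [ 542.8 -212.2 -152.4] tilt nan
sideA [270, 222, 21, 8, 71] [279.  226.3] 218 [ 541.4 -208.3 -148. ] tilt nan
side8 [300, 192, 7, 4, 12] [303.2 193.2] 214 [ 463.3 -210.2   57.1] tilt 15.7
side8 [300, 192, 7, 4, 12] [303.2 193.2] 218 [ 462.3 -206.3   60.7] tilt 14.7
side8 [300, 207, 2, 5, 5] [300.6 209. ] 214 [ 464.8 -210.2  -20.8] tilt 38.9
side8 [300, 207, 2, 5, 5] [300.6 209. ] 218 [ 463.7 -206.3  -17. ] tilt 37.6
side8 [297, 216, 3, 5, 5] [298. 218.] 214 [ 469.9 -210.2  -70. ] tilt 58.6
side8 [297, 216, 3, 5, 5] [298. 218.] 218 [ 468.7 -206.3  -66. ] tilt 56.6
side8 [270, 222, 21, 8, 75] [279.1 226. ] 214 [ 541.8 -210.2 -148.4] tilt nan
side8 [270, 222, 21, 8, 75] [279.1 226. ] 218 [ 540.4 -206.3 -144.1] tilt nan<stdin>:12: RuntimeWarning: invalid value encountered in arcsin
```

```bash
python3 -m creep '[-5,0,15,0,0, -5,0,40,0,0, -5,0,65,0,0, -5,0,80,0,0, -5,0,86,0,0, -5,0,90,0,0, -5,0,94,0,0, -5,0,97,0,0, -5,0,100,0,0, -5,0,100,0,0]'
 python3 - <<'E'
from h import *
go([501.6,-423.8,27.5])
E
python3 -m creep '[0,0,1,0,0, 0,0,2,0,0, 0,0,2,0,0, 0,0,2,0,0]'
 python3 - <<'E'
from h import *
go([501.6,-423.8,27.5])
cv2.imwrite('pics/sideB.png',imaging.get_image('side'))
E
```

```text
time: 24.72
tool_pos: [502.2, -428.5, 30.7]
ee_rot: [0.644, 0.765, 0.0, 0.0]
contact_force: [0.6, 0.3, -0.8]
gripper_width: 0.336
t 24.73 pos [ 502.2 -428.5   30.7] boxpos [ -84.6 -531.2   30.7] F [ 0.6  0.3 -0.8] M [ 0.04 -0.08 -0.05] w 0.336 q6 -1.0 tilt [ 0. -0. -1.]
 shift [4.7 0.2 3.2] turn -0.2 toolaxes box: x [0. 1.] y [ 1. -0.]
time: 25.22
tool_pos: [502.2, -428.4, 28.6]
ee_rot: [0.644, 0.765, -0.0, 0.0]
contact_force: [0.7, 0.3, 0.0]
gripper_width: 0.337
t 25.23 pos [ 502.2 -428.4   28.6] boxpos [ -84.6 -531.1   28.6] F [0.7 0.3 0. ] M [ 0.02 -0.11 -0.02] w 0.337 q6 -1.0 tilt [ 0. -0. -1.]
 shift [4.7 0.2 1.1] turn -0.2 toolaxes box: x [0. 1.] y [ 1. -0.]
```

```bash
python3 -m creep '[0,0,1,0,0, 0,0,1,0,0, 0,0,0,0,0, 0,0,-1,0,0, 0,0,-2,0,0, 0,0,-4,0,0, 0,0,-6,0,0, 0,0,-8,0,0, 0,0,-11,0,0, 0,0,-14,0,0, 0,0,-18,0,0, 0,0,-22,0,0, 0,0,-27,0,0, 0,0,-32,0,0, 0,0,-37,0,0, 0,0,-42,0,0, 0,0,-46,0,0, 0,0,-49,0,0, 0,0,-50,0,0, 0,0,-50,0,0]'
 python3 - <<'E'
from h import *
go([501.6,-423.8,27.5])
for n in('side','top'):cv2.imwrite(f'pics/{n}C.png',imaging.get_image(n))
for n,tz,yy in(('sideB',28.6,-428.4),('sideC',78.6,-428.4)):
    s=cv2.imread(f'pics/{n}.png');h=cv2.cvtColor(s,cv2.COLOR_BGR2HSV)
    m=(((h[...,0]<12)|(h[...,0]>172))&(h[...,1]>130)&(h[...,2]<190)).astype(np.uint8)
    m[:, :270]=0;m[:,345:]=0;m[:140]=0;m[206:]=0
    k,l,st,ce=cv2.connectedComponentsWithStats(m)
    for i in range(1,k):
        if 5<st[i,4]<80:
            o,d=ray('side',*ce[i])
            D=218;y=yy+.985*D;p=o+d*(y-o[1])/d[1];print(n,st[i].tolist(),ce[i].round(1),p.round(1),'tilt',np.degrees(np.arcsin((tz+5.5+14-p[2])/218)).round(1))
s=cv2.imread('pics/sideC.png');t=cv2.imread('pics/topC.png')
cv2.imwrite('pics/C.png',np.hstack([cv2.resize(s[170:210,285:325],(400,400),interpolation=cv2.INTER_CUBIC),cv2.resize(t[210:250,290:330],(400,400),interpolation=cv2.INTER_CUBIC)]))
E
```

```text
time: 27.78
tool_pos: [502.1, -428.4, 78.5]
ee_rot: [0.644, 0.765, 0.0, -0.0]
contact_force: [-0.1, 0.2, -1.1]
gripper_width: 0.338
t 27.77 pos [ 502.1 -428.4   78.5] boxpos [ -84.7 -531.    78.5] F [-0.1  0.2 -1.1] M [-0.2  -0.15 -0.01] w 0.338 q6 -1.0 tilt [-0.  0. -1.]
 shift [ 4.6  0.3 51. ] turn -0.2 toolaxes box: x [0. 1.] y [ 1. -0.]
sideB [300, 195, 7, 4, 9] [303.4 195.8] [ 462.3 -213.7   42.8] tilt 1.4
sideC [301, 186, 7, 3, 9] [304.1 187.1] [ 464.4 -213.7   82.7] tilt 4.0
```

View pics/C.png

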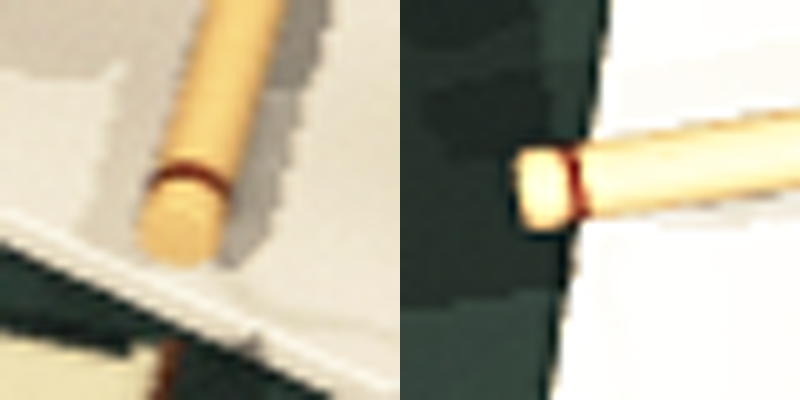

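```bash
python3 - <<'E'
from h import *
t=cv2.imread('pics/top0.png')
cv2.imwrite('pics/sp.png',cv2.resize(t[180:290,350:460],(550,550),interpolation=cv2.INTER_CUBIC))
for p in((396,206),(411,205),(413,227),(398,229),(413,275)): print(p,onz('top',*p,5).round(0))
# now tilt again
E
```

```text
(396, 206) [ 562. -576.    5.]
(411, 205) [ 567. -636.    5.]
(413, 227) [ 479. -640.    5.]
(398, 229) [ 470. -580.    5.]
(413, 275) [ 292. -631.    5.]
```

View pics/sp.png

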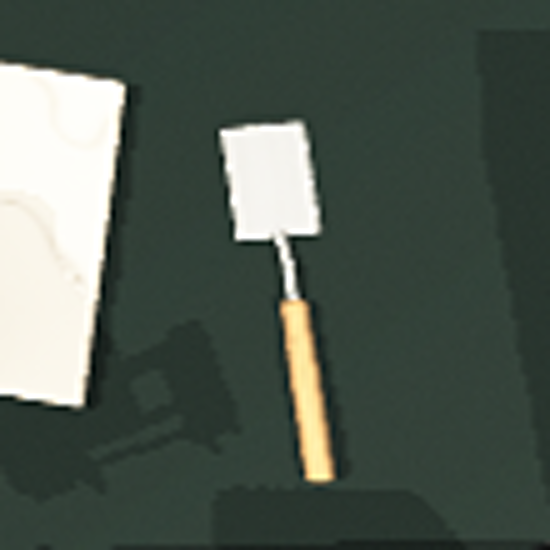

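```bash
python3 -m creep '[-15,8,0,0,0, -40,20,0,0,0, -70,35,0,0,0, -100,50,0,0,0, -125,63,5,0,0, -131,66,15,0,0, -131,66,25,0,0, -131,66,33,0,0, -131,66,38,0,0, -131,66,38,0,0]'
 python3 - <<'E'
from h import *
go([590,-545,24.2])
cv2.imwrite('pics/sideD.png',cv2.resize(imaging.get_image('side')[90:240,240:390],(600,600),interpolation=cv2.INTER_CUBIC))
E
```

```text
time: 29.12
tool_pos: [589.2, -545.5, 40.1]
ee_rot: [0.644, 0.765, 0.0, -0.001]
contact_force: [0.4, -0.4, -2.1]
gripper_width: 0.336
t 29.12 pos [ 589.2 -545.5   40.1] boxpos [ -19.4 -661.6   40.1] F [ 0.4 -0.4 -2.1] M [-0.15 -0.2   0.05] w 0.336 q6 -1.02 tilt [-0.001  0.001 -1.   ]
 shift [ 0.3  0.9 15.9] turn -0.2 toolaxes box: x [0. 1.] y [ 1. -0.]
```

View pics/sideD.png

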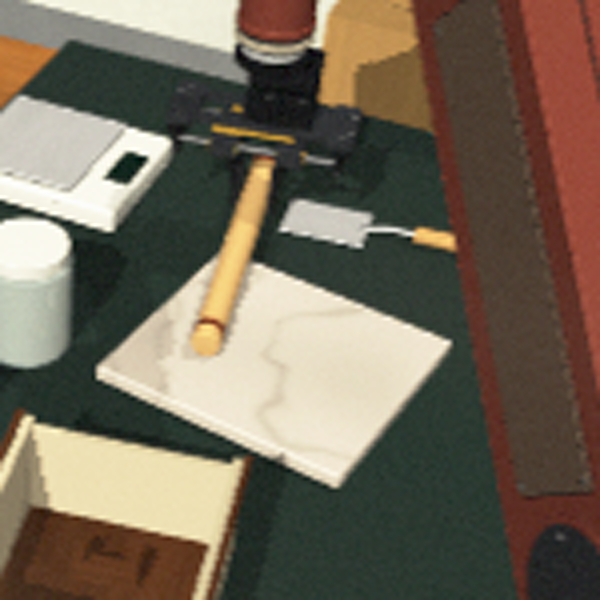

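```bash
python3 -m creep '[0,0,3,0,0, 0,0,6,0,0, 0,0,9,0,0, 0,0,11,0,0, 0,0,13,0,0, 0,0,14,0,0, 0,0,14,0,0]'
 python3 - <<'E'
from h import *
go([590,-545,24.2])
E
python3 -m creep '[0,0,1,0,0, 0,0,2,0,0, 0,0,2,0,0]'
 python3 - <<'E'
from h import *
go([590,-545,24.2])
E
```

```text
time: 30.05
tool_pos: [589.8, -546.4, 27.3]
ee_rot: [0.644, 0.765, -0.0, 0.0]
contact_force: [-1.1, 0.5, 3.5]
gripper_width: 0.336
t 30.05 pos [ 589.8 -546.4   27.3] boxpos [ -19.  -662.6   27.3] F [-1.1  0.5  3.5] M [0.25 0.12 0.1 ] w 0.336 q6 -1.02 tilt [ 0.    -0.001 -1.   ]
 shift [1.3 0.5 3.1] turn -0.2 toolaxes box: x [0. 1.] y [ 1. -0.]
time: 30.42
tool_pos: [589.9, -546.8, 25.0]
ee_rot: [0.644, 0.765, -0.0, 0.001]
contact_force: [1.0, -2.7, 3.8]
gripper_width: 0.335
t 30.43 pos [ 589.9 -546.8   25. ] boxpos [ -18.9 -663.    25. ] F [ 1.  -2.7  3.8] M [-0.34 -0.09  0.04] w 0.335 q6 -1.02 tilt [ 0.001 -0.001 -1.   ]
 shift [1.8 0.4 0.8] turn -0.2 toolaxes box: x [0. 1.] y [ 1. -0.]
```

```bash
python3 -m creep '[0,0,0,0,0, 0,0,-1,0,0, 0,0,-2,0,0, 0,0,-4,0,0, 0,0,-7,0,0, 0,0,-11,0,0, 0,0,-16,0,0, 0,0,-20,0,0, 0,0,-20,0,0]'
 python3 - <<'E'
from h import *
go([590,-545,24.2])
s=imaging.get_image('side');t=imaging.get_image('top')
cv2.imwrite('pics/sideE.png',s);cv2.imwrite('pics/topE.png',t)
cv2.imwrite('pics/E.png',np.hstack([cv2.resize(s[90:190,260:360],(400,400),interpolation=cv2.INTER_CUBIC),cv2.resize(t[180:240,300:360],(400,400),interpolation=cv2.INTER_CUBIC)]))
yy=-546.5;tz=45
h=cv2.cvtColor(s,cv2.COLOR_BGR2HSV)
m=(((h[...,0]<12)|(h[...,0]>172))&(h[...,1]>130)&(h[...,2]<190)).astype(np.uint8)
m[:, :270]=0;m[:,330:]=0;m[:135]=0;m[206:]=0
k,l,st,ce=cv2.connectedComponentsWithStats(m)
for i in range(1,k):
        if 4<st[i,4]<80:
            o,d=ray('side',*ce[i])
            for D in(214,218):y=yy+.985*D;p=o+d*(y-o[1])/d[1];print(st[i].tolist(),ce[i].round(1),p.round(1),'tilt',np.degrees(np.arcsin((tz+5.5+14-p[2])/218)).round(1))
E
```

```text
time: 31.55
tool_pos: [589.9, -546.4, 45.4]
ee_rot: [0.644, 0.765, -0.0, 0.001]
contact_force: [0.7, 0.2, -2.7]
gripper_width: 0.34
t 31.55 pos [ 589.9 -546.4   45.4] boxpos [ -18.8 -662.6   45.4] F [ 0.7  0.2 -2.7] M [-0.17 -0.19 -0.05] w 0.34 q6 -1.02 tilt [ 0.001 -0.001 -1.   ]
 shift [ 1.4  0.3 21.2] turn -0.2 toolaxes box: x [0. 1.] y [ 1. -0.]
[290, 166, 6, 3, 8] [292.2 166.9] [ 555.5 -335.7   55.6] tilt 2.3
[290, 166, 6, 3, 8] [292.2 166.9] [ 554.2 -331.8   58.8] tilt 1.5
```

View pics/E.png

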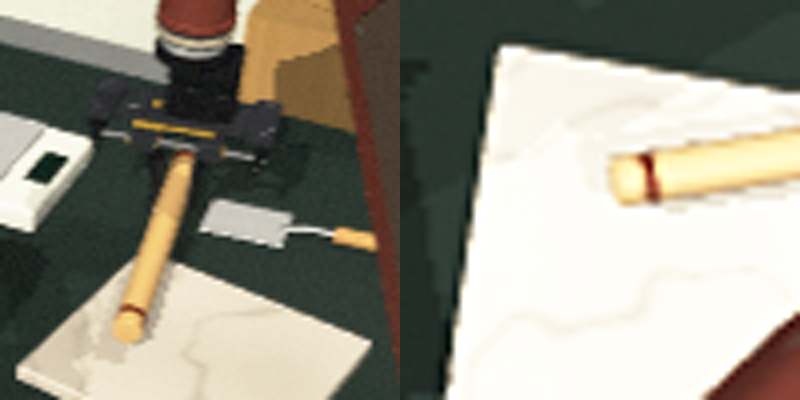

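```bash
python3 -m creep '[0,0,-5,0,0, 0,0,-13,0,0, 0,0,-23,0,0, 0,0,-34,0,0, 5,-3,-45,0,0, 17,-9,-56,0,0, 35,-17,-65,0,0, 55,-27,-72,0,0, 77,-38,-75,0,0, 97,-48,-75,0,0, 114,-57,-75,0,0, 126,-63,-75,0,0, 132,-66,-75,0,0, 132,-66,-75,0,0, 132,-66,-75,0,0]'
 python3 - <<'E'
from h import *
go([501.8,-428,120])
s=imaging.get_image('side');t=imaging.get_image('top')
cv2.imwrite('pics/sideF.png',s);cv2.imwrite('pics/topF.png',t)
cv2.imwrite('pics/F.png',np.hstack([cv2.resize(s[165:205,285:325],(400,400),interpolation=cv2.INTER_NEAREST),cv2.resize(t[210:250,290:330],(400,400),interpolation=cv2.INTER_NEAREST)]))
cv2.imwrite('pics/F2.png',np.hstack([cv2.resize(s[100:300,190:390],(400,400)),cv2.resize(t[150:300,230:430],(400,300))[[*range(300)]+[0]*100]]))
st0=manip.read_state()['tool_pos'];yy=st0[1];tz=st0[2]
h=cv2.cvtColor(s,cv2.COLOR_BGR2HSV)
m=(((h[...,0]<12)|(h[...,0]>172))&(h[...,1]>130)&(h[...,2]<190)).astype(np.uint8)
m[:, :270]=0;m[:,330:]=0;m[:135]=0;m[206:]=0
k,l,st,ce=cv2.connectedComponentsWithStats(m)
for i in range(1,k):
        if 4<st[i,4]<80:
            o,d=ray('side',*ce[i])
            for D in(214,218):y=yy+.985*D;p=o+d*(y-o[1])/d[1];print(st[i].tolist(),ce[i].round(1),p.round(1),'tilt',np.degrees(np.arcsin((tz+5.5+14-p[2])/218)).round(1))
E
```

```text
time: 33.52
tool_pos: [502.2, -427.8, 119.9]
ee_rot: [0.644, 0.765, -0.0, 0.0]
contact_force: [0.1, -0.2, -2.0]
gripper_width: 0.338
t 33.52 pos [ 502.2 -427.8  119.9] boxpos [ -84.5 -530.5  119.9] F [ 0.1 -0.2 -2. ] M [-0.16 -0.08  0.  ] w 0.338 q6 -1.0 tilt [ 0.001 -0.001 -1.   ]
 shift [-0.1 -0.4 -0.1] turn -0.2 toolaxes box: x [0. 1.] y [ 1. -0.]
[302, 175, 8, 3, 9] [305.6 175.7] [ 466.  -217.   131.2] tilt 2.1
[302, 175, 8, 3, 9] [305.6 175.7] [ 464.9 -213.1  134.4] tilt 1.2
```

View pics/F.png

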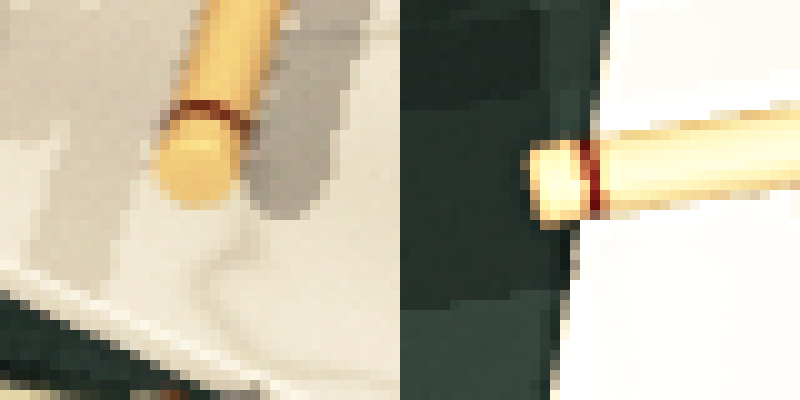

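View pics/F2.png

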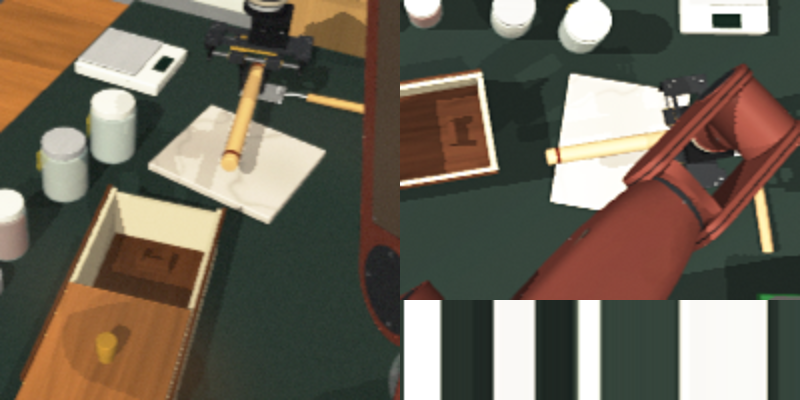

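```bash
python3 - <<'E'
from h import *
u=np.array([-.1745,.9847]);g=np.array([502.2,-427.8])
for z in(110,124):
    w=onz('top',302.6,228,z)[:2];print(w,(w-g)@u,w-160*u)
print(tri((285+19.5-.5,165+16.5-.5),(302.8,228)))
E
```

```text
[ 462.8373006  -190.82121661] 240.2217990462248 [ 490.7573006  -348.37321661]
[ 462.14862344 -189.31743324] 241.82274869625027 [ 490.06862344 -346.86943324]
(array([ 461.52137467, -189.5441735 ,  129.5287183 ]), np.float64(0.7569456758128315))
```

```bash
python3 - <<'E'
from h import *
go([501.8,-428,120]); print(manip.job_done()); go([501.8,-428,120])
E
```

```text
t 33.62 pos [ 502.1 -427.8  119.6] boxpos [ -84.5 -530.5  119.6] F [-0.9  1.  -1.1] M [-0.12 -0.15  0.03] w 0.336 q6 -1.0 tilt [ 0. -0. -1.]
 shift [-0.1 -0.4 -0.4] turn -0.2 toolaxes box: x [0. 1.] y [ 1. -0.]
the job is handed in; nothing more can be done
None
the job is handed in; nothing more can be done
```

I handed the job in at about 33.6 s with the lid fully back and the pin held above the middle of the pastry board, close to level; `manip.job_done()` gave no verdict.

**Lid:** I gripped the knob and slid the lid until it stopped against about 25 N, then let go. It was still open in the last picture.

**Taking out the pin:** I gripped it on the free-end side of its middle and raised that end. It turned in the jaws against the edge of the fixed cover to about 15° with about 1 N. I then drew it out along that slant; the force readings showed little more than the pin's own weight.

**Levelling:** The moves cannot tilt the tool, so I levelled the pin by touching it down on the board, never opening the jaws. It took three goes:
- The first two left it about 3° low, because it drooped when lifted.
- The third, over the board's edge with about 5 N, brought it close to level. One sideways force and moment reading at that moment looked odd.

**Last checks:**
- **Level:** the pin measures 1–2° low at its far end. That method seems to read about 1° too steep, so the true tilt is probably 0.5–1°.
- **Position:** its middle is at about (490, -347), against a board centre of (488, -347). The two cameras' board centres differ by about 5 mm in y.
- **Clearance:** its axis is about 125 mm above the counter, clear of everything, and the wrist carries only the pin's weight.
- **Other items:** the flour and starter jars and the spatula look unmoved. I did not check the bowl, cup, cutter or sauce jar closely, but nothing touched them.

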